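# Weigh a chocolate pack on the counter balance

## Task

The chocolate bar pack on the counter balance should weigh 300 g. Check it: of the three brass weights on the table (500, 200 and 100 g, the bigger the heavier) set those that add up to 300 g on the empty round pan, and let go, so that the beam floats level. Leave the weight you do not need where it stands.

Things in the scene. Friction and masses are not known exactly. Their poses are not given: they have to be found in the camera images.
- weight_pan_floor (a point): Centre of the upper face of the balance's empty pan: round, steel, flat, 140 mm across, rim 3 mm high, on the robot's right. z up; y points along the beam to the pack's plate, 230 mm off; x across the beam, away from the robot. The pans stay horizontal. The point is at z = 0.109 m at the start and with up to 200 g on it, 0.086 m when the beam is level, 0.063 m when too heavy. A light push lowers it.
- weight_500: brass weight, a plain upright cylinder with a small knob on top, 500 g: body 46 mm in diameter and 32 mm high, 50 mm high with its knob. The largest of the three. Origin: centre of its underside; z up. It stands loose on the table at the start, and which of the three weights stands where varies.
- weight_200: brass weight, a plain upright cylinder with a small knob on top, 200 g: body 34 mm in diameter and 24 mm high, 37 mm high with its knob. The middle one of the three. Origin: centre of its underside; z up. It stands loose on the table at the start, and which of the three weights stands where varies.
- weight_100: brass weight, a plain upright cylinder with a small knob on top, 100 g: body 27 mm in diameter and 19 mm high, 30 mm high with its knob. The smallest of the three. Origin: centre of its underside; z up. It stands loose on the table at the start, and which of the three weights stands where varies.
Mind the look-alikes: they are no part of the job. What is shaped like the weight_100 but blue is not meant.

How it is judged (in metres and radians):
At the end, for the whole second after the job is handed in: The 200 g and the 100 g weight both lie on the pan (origins within 72 mm of its centre), let go and at rest; the beam floats level off its stops, the pan within 10 mm of its level height of 86 mm; the 500 g weight is within 30 mm of where it stood (horizontal distance between each of weight_200, weight_100 and weight_pan_floor below 0.072 m and z of weight_200 in the frame of weight_pan_floor between -0.005 and 0.045 m and linear speed of each of weight_200, weight_100 below 0.02 m/s and z of weight_100 in the frame of weight_pan_floor between -0.005 and 0.045 m and height (world z) of weight_pan_floor between 0.076 and 0.096 m and distance of weight_500 from where it was at the start of the episode below 0.03 m); the robot touches nothing.
It fails at once if the 500 g weight is moved more than 30 mm (distance of weight_500 from where it was at the start of the episode above 0.03 m).
It also fails if it takes over 54 s, if anything falls off the work surface, if the arm or the gripper's body presses on something with over 40 N, if the wrist force passes 120 N, or if a joint passes its speed limit or range.

## Robot

A 6-joint arm with a two-finger parallel gripper is mounted at the origin on a cart in front of the work surface, level with it; the furniture and walls round the work are solid. World frame = base frame: x ahead of the robot, y to its left, z up, the work surface at z = 0. Lengths are in mm, angles in rad, forces in N, time in s.
With the tool pointing down it reaches from about 250 to 775 mm from the base axis. Payload 4 kg.
Tool frame: the origin (TCP) lies at the very end of the fingers, on their centre line; the grasp point (between the pads) lies arm.tcp_to_grasp behind it (arm.tcp_to_grasp is the distance from the TCP to the grasp point, in mm); x points along the fingers, z is the direction in which the jaws open and shut, and the axes are right-handed (so a half turn about x gives the same grasp; the last joint's range is limited). The gripper opens to 85 mm and grips with 20 to 120 N. Pads are 22 mm wide; open, the fingers measure 114 mm over their backs; the gripper's body (76 mm by 85 mm) begins 54 mm behind the grasp point. The pads swing forward as they close: fully open they stand 13 mm farther back than shut.
Start: joints at [-1.327, 0.087, 1.371, -0, 1.684, -0.103], TCP at [186.937, -517.274, 231.341] pointing down, gripper open.
Joint ranges: [-3.1, 3.1], [-0.76, 2.03], [0.27, 2.55], [-1.08, 4.22], [0.17, 2.65], [-2.57, 2.57]. Speed limits (rad/s): [2.79, 2.79, 3.14, 3.14, 3.14, 3.14].

## Interface

Orientations are given as a rotation vector (axis times angle).
In Python, from plant import get_state, get_image, get_calibration, workorder, find_in, trace, place_of, arm gives the robot as it stands.
- The arm moves only by the tool servo_tool, never from a script. Its argument "deltas" is a list of rows, each an object with "claw": the opening, from 0 (shut) to 1 (fully open); "linear": the shift along the tool's x, y, z in mm, a list of three; "twist": the turn about the tool's x in degrees. A call has 1 to 8 rows; each row shifts and turns the pose as measured when the row begins, along the tool's axes as they then stand; what a row does not reach is not made up. A row lasts 1/12 s, in which the tool goes at most 41.7 mm and 7.16 degrees, less where a joint would pass 70% of its speed; a pose out of reach is approached as far as the arm can. A call with a gripper value outside its range is refused whole. The fingers move at their own pace and stop on an object; "newtons" is the grip in N (left out, the last holds). Time passes only in rows, so rows that do not move let the fingers close. It gives the time, the measured TCP pose, the force and the opening at its end, in the units of the state.
- get_state(): the state, without advancing time (a new reading comes with each control period).
- get_image(name): name is "scene" or "top"; returns (picture, depth): 384x512x3 uint8, red, green, blue; 384x512 float32, mm along the optical axis (not along the pixel's ray), 0 where there is no reading.
- get_calibration(name): a dict with "K" (3x3 intrinsics, pixels), "extrinsics" (4x4, takes a point from camera to world coordinates). Camera axes: x right, y down, z forward; pixel columns grow to the right and rows downward; lengths in mm; the calibration is good to about 2 mm. A picture is of the moment at which its call begins. get_calibration takes no time and is no camera call.
- workorder.job_done(): hands the job in, once; it reports no verdict.
Trained networks look in the newest picture that a camera, given by its name, has taken for a name from the list of things; names that differ only in an ending like _2 or _b are one class to them, and where a whole thing is asked for, a point or a joint stands for the part that bears it (a point fixed in the world has none). Each returns a list of dicts, best first, with "conf" (0 to 1); they miss things now and then, are a little off and sometimes report something else, mostly with a low value. They report only what shows in the picture. A call takes as long as a camera call. They do not tell look-alikes from the thing itself.
- find_in(query, camera): "point" ([column, row] in pixels, amid what is visible of it).
- trace(query, camera): "mask" (384x512 bool, what is visible of it) and "point" ([column, row] in pixels, amid what is visible of it).
- place_of(query, camera): "point" ([column, row] in pixels: a listed point, or the origin of a listed thing).
The state is a dict: "time_s": time; "joints": joint angles; "qd": joint speeds; "effort": joint torques, N m; "ee_pos": TCP position; "tcp_rot": TCP orientation; "contact_force": force on the tool from outside, world axes, zero at the start; "wrist_torque": the same for the moment, N m; "width": finger opening in mm.
Only numpy, scipy, OpenCV 4.12 (cv2) and the standard library are available. Lean on these libraries where they do the work, as an engineer would, in place of code of your own. Each camera call takes 0.05 s, during which the arm holds its last target. There are 200 camera calls.

## Working session

There is one attempt and no reset: what is moved stays moved. The work goes in short steps, Python scripts to look and compute and a tool call to move; the robot and the scene stay as the last step left them, time stands still between calls to the robot, and variables do not carry over. Pictures are saved under pics/ and viewed, about 8 in all and at most 12, crops included, and the job is handed in when it is done.

Besides the shell and the picture viewer there is one more tool, called after ">>>" as name(argument=value, ...) on one line, values as JSON. servo_tool: Moves the arm, as the interface text tells. Its arguments: {"type":"object","properties":{"deltas":{"type":"array"},"newtons":{"type":"number"}},"required":["deltas"]}

```bash
mkdir -p pics; cat > h.py <<'E'
import numpy as np, cv2
from plant import *
from scipy.spatial.transform import Rotation as R
def world(cam,px,depth,z=None):
    c=get_calibration(cam);K=np.array(c["K"]);T=np.array(c["extrinsics"])
    u,v=px; r=np.linalg.inv(K)@[u,v,1]
    if z is not None:
        d=T[:3,:3]@r; return T[:3,3]+d*(z-T[2,3])/d[2]
    p=depth[max(0,int(v)-1):int(v)+2,max(0,int(u)-1):int(u)+2];p=p[p>0]
    return T[:3,:3]@(r*np.median(p))+T[:3,3] if len(p) else None
E
python3 - <<'E'
from h import *
s=get_state();print(s["time_s"],s["ee_pos"],s["width"],arm.tcp_to_grasp);print(R.from_rotvec(s["tcp_rot"]).as_matrix().round(3))
ims=[]
for cam in("top","scene"):
    im,d=get_image(cam);cv2.imwrite(f"pics/{cam}0.png",cv2.cvtColor(im,cv2.COLOR_RGB2BGR))
    for q in("weight_500","weight_200","weight_100","weight_pan_floor"):
        for r in place_of(q,cam)[:4]:
            p=r["point"];w=world(cam,p,d)
            print(cam,q,np.round(p),round(r["conf"],2),"depth:",None if w is None else w.round(),"z0:",world(cam,p,d,109 if "pan" in q else 0).round(), im[int(p[1]),int(p[0])])
E
```

```text
0.0 [ 186.81039795 -516.76475972  230.10624136] 85.7431543364077 18.700000000000003
[[-0.001  0.94   0.34 ]
 [ 0.002  0.34  -0.94 ]
 [-1.     0.    -0.002]]
top weight_500 [292. 134.] 0.66 depth: [ 647. -178.   34.] z0: [ 655. -181.    0.] [139 120  55]
top weight_500 [275. 234.] 0.59 depth: [ 436. -143.   50.] z0: [ 437. -146.    0.] [171 152  72]
top weight_500 [317. 220.] 0.59 depth: [ 469. -232.   21.] z0: [ 470. -235.    0.] [180 160  83]
top weight_500 [341. 246.] 0.51 depth: [ 414. -280.   30.] z0: [ 414. -286.    0.] [ 57  91 163]
top weight_200 [292. 134.] 0.66 depth: [ 647. -178.   34.] z0: [ 655. -181.    0.] [139 120  55]
top weight_200 [275. 234.] 0.59 depth: [ 436. -143.   50.] z0: [ 437. -146.    0.] [171 152  72]
top weight_200 [317. 220.] 0.59 depth: [ 469. -232.   21.] z0: [ 470. -235.    0.] [180 160  83]
top weight_200 [341. 246.] 0.51 depth: [ 414. -280.   30.] z0: [ 414. -286.    0.] [ 57  91 163]
top weight_100 [292. 134.] 0.66 depth: [ 647. -178.   34.] z0: [ 655. -181.    0.] [139 120  55]
top weight_100 [275. 234.] 0.59 depth: [ 436. -143.   50.] z0: [ 437. 
[... 901 characters left out ...]
 99  42]
scene weight_200 [268. 272.] 0.66 depth: [ 480. -309.   16.] z0: [ 487. -295.    0.] [ 31  67 136]
scene weight_200 [292. 246.] 0.52 depth: [ 567. -255.   11.] z0: [ 574. -244.    0.] [ 28  51 106]
scene weight_100 [218. 235.] 0.85 depth: [ 420. -165.   25.] z0: [ 429. -136.    0.] [139 105  46]
scene weight_100 [306. 225.] 0.7 depth: [ 639. -199.    9.] z0: [ 646. -189.    0.] [134  99  42]
scene weight_100 [268. 272.] 0.66 depth: [ 480. -309.   16.] z0: [ 487. -295.    0.] [ 31  67 136]
scene weight_100 [292. 246.] 0.52 depth: [ 567. -255.   11.] z0: [ 574. -244.    0.] [ 28  51 106]
scene weight_pan_floor [260. 150.] 0.78 depth: [628.  48. 108.] z0: [627.  47. 109.] [220 208 192]
```

```bash
cd pics; python3 -c "
import cv2,numpy as np
a=cv2.imread('top0.png');cv2.imwrite('t1.png',cv2.resize(a,(800,600)))
a=cv2.imread('scene0.png');cv2.imwrite('s1.png',cv2.resize(a,(800,600)))"
```

```text
(no output)
```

View pics/t1.png

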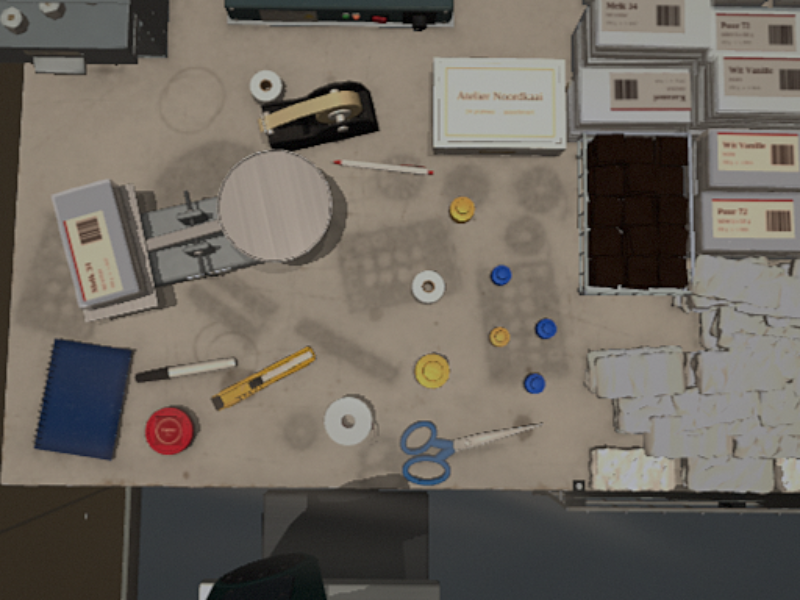

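View pics/s1.png

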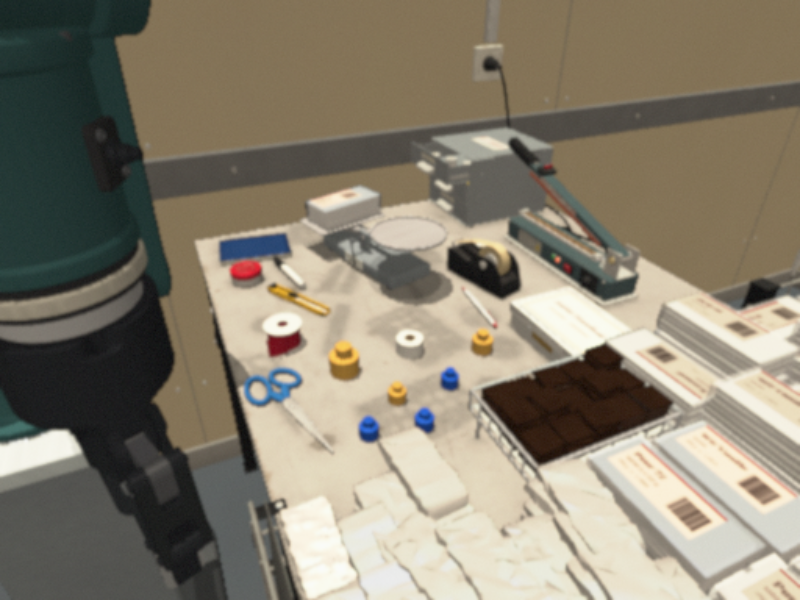

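The top view shows, at 512-px scale, the 500 g at about (276,237), the 200 g at (295,134) and the 100 g at (320,215). Three blue decoys stand around the 100 g, and the pan is at (175,132). The scene view agrees. Next I'll measure them more precisely from depth.

```bash
cat >> h.py <<'E'
def cloud(cam,im,d,box):
    c=get_calibration(cam);K=np.array(c["K"]);T=np.array(c["extrinsics"])
    u0,v0,u1,v1=box;v,u=np.mgrid[v0:v1,u0:u1];u=u.ravel();v=v.ravel();z=d[v,u]
    P=np.linalg.inv(K)@np.stack([u,v,np.ones_like(u)])*z
    return (T[:3,:3]@P).T+T[:3,3], im[v,u].astype(float)
E
python3 - <<'E'
from h import *
im,d=get_image("top")
for n,(u,v),hb,ht in(("500",(276,237),32,50),("200",(295,134),24,37),("100",(320,215),19,30),("blueA",(320,176),19,30),("blueB",(349,210),19,30),("blueC",(342,245),19,30)):
    P,C=cloud("top",im,d,(u-16,v-16,u+16,v+16))
    col=(C[:,0]-C[:,2]>50) if n[0]!="b" else (C[:,2]-C[:,0]>50)
    for nm,m in(("body",col&(abs(P[:,2]-hb)<5)),("knob",col&(P[:,2]>hb+6)),("all",col)):
        Q=P[m]
        if len(Q): print(n,nm,len(Q),Q.mean(0).round(1),"mid",((Q.max(0)+Q.min(0))/2).round(1),"ext",np.ptp(Q,axis=0).round())
P,C=cloud("top",im,d,(130,85,225,180))
m=abs(P[:,2]-110)<6;Q=P[m];print("pan",len(Q),Q.mean(0).round(1),((Q.max(0)+Q.min(0))/2).round(1),np.ptp(Q,axis=0).round())
P,C=cloud("top",im,d,(20,100,110,210))
m=P[:,2]>85;Q=P[m];print("pack",len(Q),Q.mean(0).round(1),Q.max(0))
P,C=cloud("top",im,d,(160,40,380,100));m=P[:,2]>20;print("tape/box",P[m].max(0))
E
```

```text
500 body 243 [ 431.6 -145.4   33. ] mid [ 431.5 -144.7   32.2] ext [45. 43.  9.]
500 knob 127 [ 431.6 -144.6   57.8] mid [ 431.5 -123.9  549.7] ext [  24.   72. 1023.]
500 all 395 [ 431.1 -146.    39.5] mid [ 431.2 -129.6  529.8] ext [  46.   83. 1062.]
200 body 132 [ 649.5 -185.    24.9] mid [ 650.8 -186.3   24.2] ext [32. 32.  9.]
200 knob 61 [ 651.  -185.    36.2] mid [ 651.4 -184.4   35.8] ext [17. 16. 11.]
200 all 209 [ 650.  -186.1   26.7] mid [ 653.4 -187.7   19.9] ext [37. 35. 43.]
100 body 82 [ 478.1 -235.6   19.8] mid [ 478.4 -236.5   18.8] ext [25. 26.  9.]
100 knob 38 [ 476.8 -232.8   57.4] mid [ 456.6 -165.7  543.9] ext [  55.  155. 1034.]
100 all 135 [ 477.7 -236.    28.8] mid [ 460.1 -171.2  529.5] ext [  62.  166. 1063.]
blueA body 73 [ 560.8 -239.2   19.7] mid [ 561.6 -239.7   19. ] ext [24. 23.  9.]
blueA knob 40 [ 562.6 -239.2   29.4] mid [ 561.7 -238.8   29.7] ext [13. 14.  8.]
blueA all 122 [ 561.1 -239.1   22.6] mid [ 561.6 -241.2   17.1] ext [24. 26. 33.]
blueB body 81 [ 489.1 -299.    19.6] mid [ 489.7 -299.6   19.1] ext [25. 27.  9.]
blueB knob 39 [ 490.1 -299.5   29.8] mid [ 491.1 -299.8   30.4] ext [13. 13.  9.]
blueB all 125 [ 489.1 -299.1   22.5] mid [ 489.7 -300.    18.4] ext [25. 27. 33.]
blueC body 81 [ 415.8 -282.7   19.7] mid [ 416.2 -284.2   18.6] ext [25. 25.  8.]
blueC knob 43 [ 416.8 -279.5   53.5] mid [ 419.7 -190.8  543. ] ext [  19.  205. 1036.]
blueC all 129 [ 415.9 -282.    30.5] mid [ 416.5 -194.5  528.8] ext [  25.  213. 1064.]
pan 4200 [634.   56.6 109.8] [634.7  56.7 110.2] [143. 142.  12.]
pack 3329 [582.3 270.1 118.1] [ 667.15205483  335.90678719 1061.00825004]
tape/box [ 858.861953    105.0515566  1061.00825004]
```

>>> servo_tool(deltas=[{"claw": 0.8,"linear": [0,39,-11],"twist": 0},{"claw": 0.8,"linear": [0,39,-11],"twist": 0},{"claw": 0.8,"linear": [0,39,-11],"twist": 0},{"claw": 0.8,"linear": [0,39,-11],"twist": 0},{"claw": 0.8,"linear": [0,39,-11],"twist": 0},{"claw": 0.8,"linear": [0,39,-11],"twist": 0},{"claw": 0.8,"linear": [0,39,-11],"twist": 0},{"claw": 0.8,"linear": [0,39,-11],"twist": 0}], newtons=40)

```text
time_s: 1.22
ee_pos: [453.3, -330.2, 230.5]
tcp_rot: [0.961, 1.345, -0.969]
contact_force: [-0.4, 0.1, -0.3]
width: 68.4
```

```bash
cat >> h.py <<'E'
def go(*t):
    s=get_state();M=R.from_rotvec(s["tcp_rot"]).as_matrix()
    print(s["ee_pos"].round(1) if hasattr(s["ee_pos"],"round") else s["ee_pos"],"w",s["width"],"tool",(M.T@(np.array(t)-s["ee_pos"])).round(1),"z axis",M[:,2].round(2),"y",M[:,1].round(2))
E
python3 -c "
from h import *
go(650.5,-185.5,100)"
```

```text
[ 453.3 -330.2  230.5] w 68.397897683676 tool [129.5 233.7 -74.2] z axis [ 0.32 -0.95  0.  ] y [ 0.95  0.32 -0.  ]
```

>>> servo_tool(deltas=[{"claw": 0.7,"linear": [10,36,-11],"twist": 0},{"claw": 0.7,"linear": [10,36,-11],"twist": 0},{"claw": 0.7,"linear": [10,36,-11],"twist": 0},{"claw": 0.7,"linear": [15,36,-11],"twist": 0},{"claw": 0.7,"linear": [20,36,-11],"twist": 0},{"claw": 0.7,"linear": [20,30,-10],"twist": 0},{"claw": 0.7,"linear": [20,20,-6],"twist": 0},{"claw": 0.7,"linear": [10,0,0],"twist": 0}])

```text
time_s: 1.88
ee_pos: [663.5, -177.2, 117.5]
tcp_rot: [0.954, 1.333, -0.955]
contact_force: [-1.9, 0.7, -1.0]
width: 59.7
```

```bash
python3 -c "
from h import *
go(650.5,-185.5,50)"
```

```text
[ 663.5 -177.2  117.5] w 59.67664114741821 tool [ 67.4 -15.6   2.6] z axis [ 0.33 -0.94  0.01] y [0.94 0.33 0.01]
```

>>> servo_tool(deltas=[{"claw": 0.7,"linear": [15,-14,2],"twist": 0},{"claw": 0.7,"linear": [25,0,0],"twist": 0},{"claw": 0.7,"linear": [20,0,0],"twist": 0},{"claw": 0.7,"linear": [0,0,0],"twist": 0}])

```text
time_s: 2.22
ee_pos: [650.6, -182.8, 51.6]
tcp_rot: [0.949, 1.339, -0.955]
contact_force: [-0.2, 0.4, -1.8]
width: 59.6
```

```bash
python3 -c "
from h import *
go(650.5,-185.5,3)
im,d=get_image('top');cv2.imwrite('pics/c2.png',cv2.cvtColor(cv2.resize(im[90:180,250:345],None,fx=6,fy=6),cv2.COLOR_RGB2BGR))
im,d=get_image('scene');cv2.imwrite('pics/c3.png',cv2.cvtColor(cv2.resize(im[120:280,200:400],None,fx=4,fy=3.7),cv2.COLOR_RGB2BGR))"
```

```text
[ 650.6 -182.8   51.6] w 59.59054159192417 tool [48.6 -1.3  1.9] z axis [ 0.34 -0.94  0.01] y [0.94 0.34 0.  ]
```

View pics/c3.png

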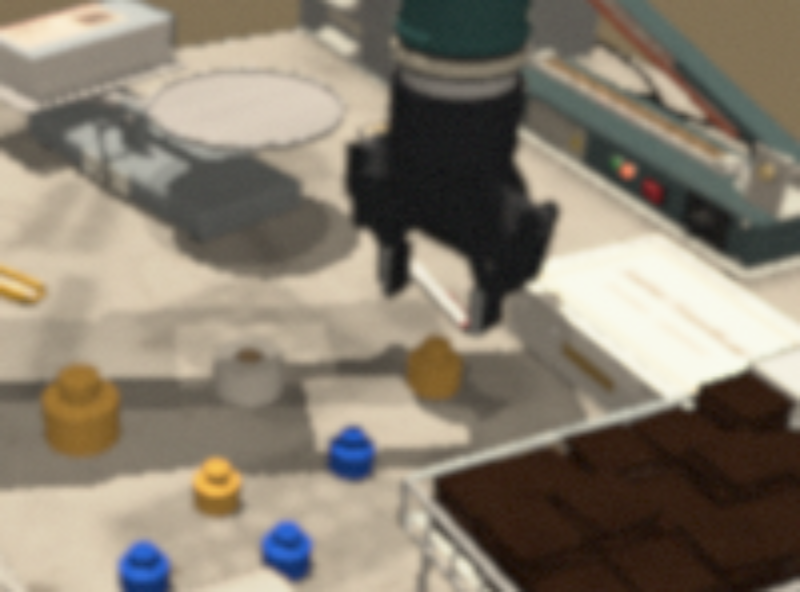

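The open fingers hang above the 200 g weight, which is at (435,365) in the crop, and they straddle it. Now I'll descend and grip.

>>> servo_tool(deltas=[{"claw": 0.7,"linear": [20,-1,2],"twist": 0},{"claw": 0.7,"linear": [20,0,0],"twist": 0},{"claw": 0.7,"linear": [7,0,0],"twist": 0},{"claw": 0.2,"linear": [0,0,0],"twist": 0},{"claw": 0.2,"linear": [0,0,0],"twist": 0},{"claw": 0.2,"linear": [0,0,0],"twist": 0},{"claw": 0.2,"linear": [0,0,0],"twist": 0},{"claw": 0.2,"linear": [0,0,0],"twist": 0}], newtons=40)

```text
time_s: 2.98
ee_pos: [661.4, -191.5, 25.6]
tcp_rot: [0.953, 1.306, -0.945]
contact_force: [-0.2, -0.0, -2.4]
width: 28.8
```

```bash
python3 -c "
from h import *
go(650.5,-185.5,3)
s=get_state();print(s['joints'],s['qd'],s['effort'],s['wrist_torque'],s['contact_force'])
im,d=get_image('scene');a=im[120:280,200:400]
im,d=get_image('top');b=im[80:190,240:360]
cv2.imwrite('pics/c4.png',cv2.cvtColor(np.hstack([cv2.resize(a,(400,320)),cv2.resize(b,(390,320))]),cv2.COLOR_RGB2BGR))"
```

```text
[ 661.4 -191.5   25.6] w 28.768723564937396 tool [ 22.  -9. -10.] z axis [ 0.33 -0.94  0.03] y [0.94 0.33 0.03]
[-0.36122343  0.47257414  1.30748812 -0.00625203  1.31824741  0.87143464] [ 4.84427438e-04 -1.00109173e-02 -8.37362424e-03 -1.32540739e-03
  2.46027939e-03  3.44835471e-05] [-7.05545739e-03 -5.02919340e+01 -2.99484658e+01 -3.35157767e-02
 -2.02050037e-01 -2.38081029e-04] [-0.00051634  0.09981208  0.02360445] [-0.15780045 -0.00725287 -2.38382472]
```

View pics/c4.png

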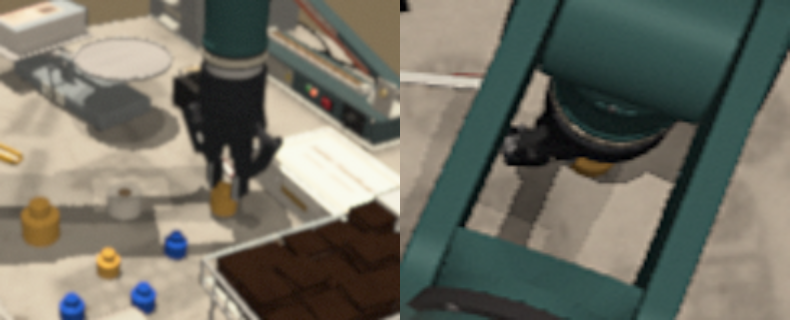

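```bash
python3 -c "
from h import *
im,d=get_image('scene');a=im[170:240,270:350];s=get_state();print(s['width'],s['ee_pos'])
cv2.imwrite('pics/c5.png',cv2.cvtColor(cv2.resize(a,(640,560),interpolation=cv2.INTER_CUBIC),cv2.COLOR_RGB2BGR))"
```

```text
28.70765750109391 [ 661.17467677 -191.31266671   25.01692258]
```

View pics/c5.png

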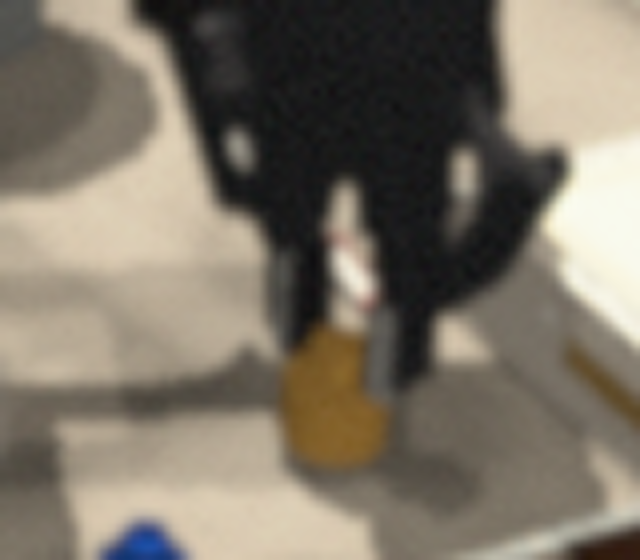

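>>> servo_tool(deltas=[{"claw": 0.2,"linear": [0,0,0],"twist": 0},{"claw": 0.2,"linear": [0,0,0],"twist": 0}])

```text
time_s: 3.3
ee_pos: [661.0, -191.2, 24.8]
tcp_rot: [0.953, 1.308, -0.945]
contact_force: [-0.2, 0.9, -1.4]
width: 28.4
```

>>> servo_tool(deltas=[{"claw": 0.2,"linear": [6,0,0],"twist": 0},{"claw": 0.2,"linear": [0,0,0],"twist": 0}])

```text
time_s: 3.47
ee_pos: [663.0, -191.6, 23.0]
tcp_rot: [0.954, 1.303, -0.943]
contact_force: [-0.3, 0.5, -2.7]
width: 28.9
```

```bash
python3 -c "
from h import *
def f(im):
    b=im[200:240,280:340].astype(int);m=(b[...,0]-b[...,2]>60);m=cv2.morphologyEx(m.astype(np.uint8),cv2.MORPH_OPEN,np.ones((3,3)))
    v,u=np.nonzero(m);print(len(v),'v',v.min()+200,v.max()+200,'u',u.min()+280,u.max()+280)
    return u.mean()+280,v.max()+200
f(cv2.cvtColor(cv2.imread('pics/scene0.png'),cv2.COLOR_BGR2RGB))
im,d=get_image('scene');p=f(im);print(world('scene',p,d,0),world('scene',(p[0],p[1]-3),d))
P,C=cloud('scene',im,d,(290,205,330,235));m=(C[:,0]-C[:,2]>60)&(P[:,2]<100)&(P[:,2]>-5);Q=P[m];print(len(Q),np.percentile(Q,[2,50,98],axis=0).round(1))
s=get_state();print(s['joints'],s['effort'],R.from_rotvec(s['tcp_rot']).as_matrix().round(3))
"
```

```text
198 v 210 226 u 302 315
153 v 212 228 u 306 317
[ 651.1129661  -205.36867088    0.        ] [ 648.8388373  -207.12418266   11.34651941]
154 [[ 641.1 -212.     4. ]
 [ 650.7 -202.5   22.7]
 [ 664.3 -188.2   37.6]]
[-0.36082898  0.47563138  1.30858656 -0.00572825  1.30950949  0.87144808] [-5.55400306e-02 -4.89966524e+01 -2.87502444e+01 -4.68805467e-02
 -5.91209228e-02  2.48182641e-04] [[ 0.043  0.942  0.333]
 [-0.022  0.334 -0.942]
 [-0.999  0.033  0.035]]
```

>>> servo_tool(deltas=[{"claw": 0.8,"linear": [0,0,0],"twist": 0},{"claw": 0.8,"linear": [0,0,0],"twist": 0},{"claw": 0.8,"linear": [0,0,0],"twist": 0},{"claw": 0.8,"linear": [0,0,0],"twist": 0}])

```text
time_s: 3.85
ee_pos: [663.6, -192.0, 22.8]
tcp_rot: [0.954, 1.301, -0.943]
contact_force: [0.0, 0.0, 0.4]
width: 68.4
```

>>> servo_tool(deltas=[{"claw": 0.8,"linear": [-20,0,0],"twist": 0},{"claw": 0.8,"linear": [-20,0,0],"twist": 0},{"claw": 0.8,"linear": [-10,0,0],"twist": 0}])

```text
time_s: 4.1
ee_pos: [658.4, -189.8, 68.1]
tcp_rot: [0.953, 1.312, -0.947]
contact_force: [-0.3, -0.3, 0.6]
width: 68.1
```

```bash
python3 -c "
from h import *
s=get_state();print(s['joints'],s['width'],R.from_rotvec(s['tcp_rot']).as_matrix().round(3))
im,d=get_image('scene');a=im[160:240,260:350]
P,C=cloud('scene',im,d,(290,205,330,235));m=(C[:,0]-C[:,2]>50)&(P[:,2]<100)&(P[:,2]>-5);Q=P[m];print(len(Q),np.percentile(Q,[2,50,98],axis=0).round(1))
K=Q[Q[:,2]>27];print(K.mean(0),len(K))
P,C=cloud('scene',cv2.cvtColor(cv2.imread('pics/scene0.png'),cv2.COLOR_BGR2RGB),d,(290,205,330,235))
im,d=get_image('top')
P,C=cloud('top',im,d,(275,115,315,155));m=(C[:,0]-C[:,2]>50)&(P[:,2]<50)&(P[:,2]>5);print('top',m.sum(),P[m].mean(0),P[m].min(0),P[m].max(0))
cv2.imwrite('pics/c6.png',cv2.cvtColor(np.hstack([cv2.resize(a,(400,360)),cv2.resize(im[80:190,240:360],(390,360))]),cv2.COLOR_RGB2BGR))"
```

```text
[-0.36060762  0.43467705  1.27147815 -0.00587972  1.39759047  0.87134847] 68.12507882347363 [[ 0.033  0.942  0.333]
 [-0.019  0.333 -0.943]
 [-0.999  0.025  0.029]]
195 [[ 641.4 -211.7    1. ]
 [ 653.7 -202.5   21.1]
 [ 713.3 -137.2   37.1]]
[ 656.06459418 -197.78465965   34.84371696] 37
top 104 [ 648.69355827 -192.43568087   25.46697826] [ 640.83891016 -208.83743797    7.12934371] [ 657.49789232 -178.69650701   40.62593149]
```

View pics/c6.png

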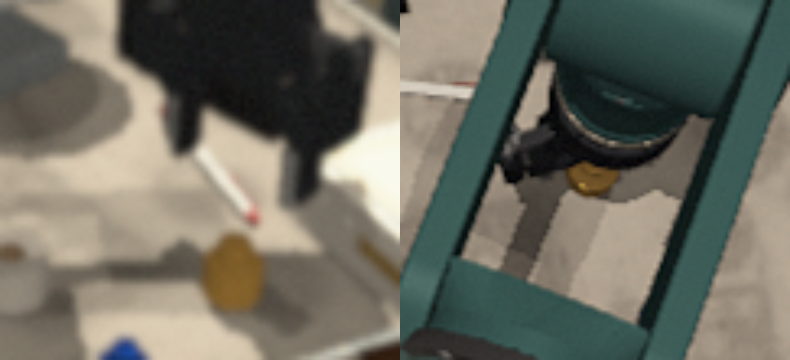

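```bash
cat >> h.py <<'E'
def brass(cam,im,box,zc,thr=50):
    u0,v0,u1,v1=box;b=im[v0:v1,u0:u1].astype(int);m=((b[...,0]-b[...,2])>thr).astype(np.uint8)
    m=cv2.morphologyEx(m,cv2.MORPH_OPEN,np.ones((3,3)));n,l,st,c=cv2.connectedComponentsWithStats(m)
    i=1+np.argmax(st[1:,4]);px=(st[i,0]+(st[i,2]-1)/2+u0,st[i,1]+(st[i,3]-1)/2+v0)
    print(cam,px,st[i],world(cam,px,None,zc).round(1))
E
python3 -c "
from h import *
ld=lambda n:cv2.cvtColor(cv2.imread(n),cv2.COLOR_BGR2RGB)
for im in (ld('pics/scene0.png'),get_image('scene')[0]): brass('scene',im,(285,203,335,240),18)
print('scene cam',np.array(get_calibration('scene')['extrinsics'])[:3,3])
"
```

```text
scene (np.float64(308.0), np.float64(218.0)) [ 16   6  15  19 224] [ 651.5 -186.5   18. ]
scene (np.float64(312.0), np.float64(220.0)) [ 21   9  13  17 183] [ 656.2 -197.7   18. ]
scene cam [ 237.91287316 -771.11336273  538.42729589]
```

```bash
python3 -c "
from h import *
go(655,-197,4)"
```

```text
[ 658.6 -189.9   67.5] w 68.65196979376535 tool [63.5 -7.4  3.6] z axis [ 0.33 -0.94  0.03] y [0.94 0.33 0.03]
```

>>> servo_tool(deltas=[{"claw": 0.8,"linear": [8,-7,4],"twist": 0},{"claw": 0.8,"linear": [15,0,0],"twist": 0},{"claw": 0.8,"linear": [15,0,0],"twist": 0},{"claw": 0.8,"linear": [10,0,0],"twist": 0},{"claw": 0.8,"linear": [6,0,0],"twist": 0}])

```text
time_s: 4.67
ee_pos: [652.2, -198.5, 6.2]
tcp_rot: [0.952, 1.315, -0.949]
contact_force: [0.3, 0.1, -0.9]
width: 67.9
```

```bash
python3 -c "
from h import *
go(655,-197,4)"
```

```text
[ 652.2 -198.5    6.2] w 67.94516167380536 tool [ 2.3  3.1 -0.5] z axis [ 0.33 -0.94  0.03] y [0.94 0.33 0.02]
```

>>> servo_tool(deltas=[{"claw": 0.8,"linear": [0,3,0],"twist": 0},{"claw": 0.45,"linear": [0,0,0],"twist": 0},{"claw": 0.45,"linear": [0,0,0],"twist": 0},{"claw": 0.45,"linear": [0,0,0],"twist": 0}], newtons=30)

```text
time_s: 5.0
ee_pos: [652.0, -196.9, 0.6]
tcp_rot: [0.952, 1.324, -0.952]
contact_force: [0.1, 0.2, -0.1]
width: 38.5
```

>>> servo_tool(deltas=[{"claw": 0.3,"linear": [0,0,0],"twist": 0},{"claw": 0.3,"linear": [0,0,0],"twist": 0}], newtons=30)

```text
time_s: 5.17
ee_pos: [652.7, -197.2, 1.9]
tcp_rot: [0.952, 1.322, -0.952]
contact_force: [-0.8, 0.0, -2.1]
width: 32.3
```

>>> servo_tool(deltas=[{"claw": 0.2,"linear": [-10,0,0],"twist": 0},{"claw": 0.2,"linear": [-20,0,0],"twist": 0},{"claw": 0.2,"linear": [-30,0,0],"twist": 0},{"claw": 0.2,"linear": [-30,0,0],"twist": 0}], newtons=40)

```text
time_s: 5.5
ee_pos: [644.7, -193.2, 85.3]
tcp_rot: [0.95, 1.343, -0.958]
contact_force: [0.5, 0.3, -1.8]
width: 32.2
```

```bash
python3 -c "
from h import *
go(651,80,175)
s=get_state();print(s['contact_force'])
im=get_image('scene')[0];brass('scene',im,(280,150,340,240),100)
cv2.imwrite('pics/c7.png',cv2.cvtColor(cv2.resize(im[140:240,250:350],(600,600)),cv2.COLOR_RGB2BGR))"
```

```text
[ 644.7 -193.2   85.3] w 32.22963423699165 tool [ -92.1   97.  -254.6] z axis [ 0.33 -0.94  0.01] y [0.94 0.33 0.  ]
[ 0.45253456  0.29926465 -1.77314007]
scene (np.float64(309.5), np.float64(191.0)) [ 25  33  10  17 121] [ 646.8 -188.   100. ]
```

View pics/c7.png

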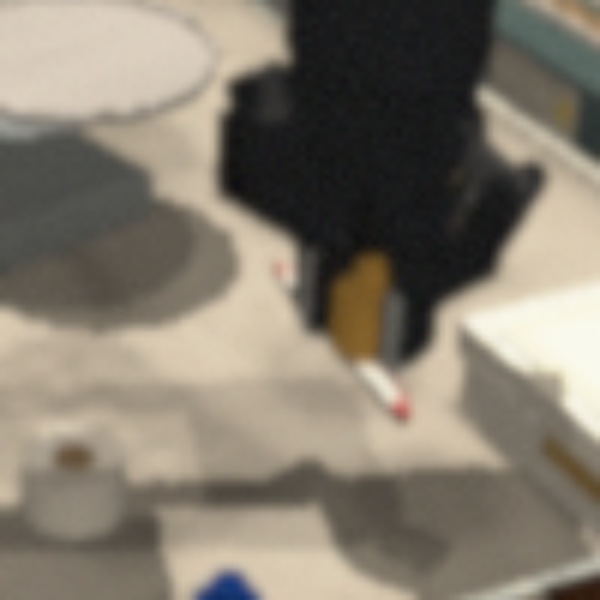

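The brass weight, at (360,305) in the crop, is held and lifted clear of the table. Next I'll carry it to the pan.

>>> servo_tool(deltas=[{"claw": 0.2,"linear": [-25,8,-20],"twist": 0},{"claw": 0.2,"linear": [-25,12,-32],"twist": 0},{"claw": 0.2,"linear": [-15,12,-34],"twist": 0},{"claw": 0.2,"linear": [-5,12,-34],"twist": 0},{"claw": 0.2,"linear": [0,12,-34],"twist": 0},{"claw": 0.2,"linear": [0,12,-34],"twist": 0},{"claw": 0.2,"linear": [0,12,-30],"twist": 0},{"claw": 0.2,"linear": [0,10,-20],"twist": 0}])

```text
time_s: 6.22
ee_pos: [657.1, 63.1, 177.6]
tcp_rot: [0.965, 1.302, -0.953]
contact_force: [-0.2, 0.2, -1.2]
width: 32.2
```

```bash
python3 -c "
from h import *
go(659,65,130)
s=get_state();print(s['contact_force'])"
```

```text
[657.1  63.1 177.6] w 32.24831794747715 tool [47.6  0.9 -2.7] z axis [ 0.32 -0.95  0.03] y [0.95 0.32 0.03]
[-0.21369373  0.17798908 -1.21242435]
```

>>> servo_tool(deltas=[{"claw": 0.2,"linear": [0,0,0],"twist": 0},{"claw": 0.2,"linear": [15,0,0],"twist": 0},{"claw": 0.2,"linear": [15,0,0],"twist": 0},{"claw": 0.2,"linear": [8,0,0],"twist": 0},{"claw": 0.2,"linear": [0,0,0],"twist": 0}])

```text
time_s: 6.63
ee_pos: [659.6, 70.2, 143.6]
tcp_rot: [0.962, 1.3, -0.938]
contact_force: [-1.1, -0.1, -1.8]
width: 32.4
```

```bash
python3 -c "
from h import *
go(659,65,112)
s=get_state();print(s['contact_force'])"
```

```text
[659.6  70.2 143.6] w 32.42978408145703 tool [31.6 -3.5  3.7] z axis [ 0.33 -0.94  0.03] y [0.94 0.33 0.04]
[-1.13879738 -0.08640686 -1.78642002]
```

>>> servo_tool(deltas=[{"claw": 0.2,"linear": [10,-3,4],"twist": 0},{"claw": 0.2,"linear": [10,0,0],"twist": 0},{"claw": 0.2,"linear": [5,0,0],"twist": 0},{"claw": 0.2,"linear": [3,0,0],"twist": 0},{"claw": 0.2,"linear": [0,0,0],"twist": 0}])

```text
time_s: 7.05
ee_pos: [659.7, 61.4, 114.3]
tcp_rot: [0.964, 1.297, -0.941]
contact_force: [-0.3, -0.1, -1.6]
width: 32.1
```

```bash
python3 -c "
from h import *
go(659,65,112)
s=get_state();print(s['contact_force'])
im,d=get_image('scene');P,C=cloud('scene',im,d,(215,130,300,165))
m=(C[:,0]-C[:,2]>50)&(P[:,2]<170)&(P[:,2]>85);print(m.sum(),np.percentile(P[m],[3,50,97],axis=0).round(1) if m.any() else '')
r=place_of('weight_pan_floor','scene');print([world('scene',x['point'],d) for x in r[:1]])"
```

```text
[659.7  61.4 114.3] w 32.11598742195306 tool [ 2.2  0.4 -3.7] z axis [ 0.33 -0.94  0.03] y [0.94 0.33 0.04]
[-0.25820811 -0.07020135 -1.57250479]
53 [[648.7  48.8 114.9]
 [654.3  56.8 133.3]
 [660.   73.4 149. ]]
[array([624.69169877,  28.38229205, 108.51559639])]
```

>>> servo_tool(deltas=[{"claw": 0.2,"linear": [3,0,0],"twist": 0},{"claw": 0.2,"linear": [2,0,0],"twist": 0},{"claw": 0.2,"linear": [0,0,0],"twist": 0}])

```text
time_s: 7.4
ee_pos: [661.5, 61.7, 111.6]
tcp_rot: [0.965, 1.294, -0.937]
contact_force: [-0.1, -0.4, -2.3]
width: 32.3
```

>>> servo_tool(deltas=[{"claw": 0.45,"linear": [1,0,0],"twist": 0},{"claw": 0.55,"linear": [0,0,0],"twist": 0},{"claw": 0.65,"linear": [0,0,0],"twist": 0},{"claw": 0.7,"linear": [0,0,0],"twist": 0},{"claw": 0.7,"linear": [-10,0,0],"twist": 0},{"claw": 0.7,"linear": [-25,0,0],"twist": 0},{"claw": 0.7,"linear": [-30,0,0],"twist": 0}])

```text
time_s: 7.98
ee_pos: [655.4, 63.1, 172.6]
tcp_rot: [0.961, 1.302, -0.943]
contact_force: [-0.1, 0.9, 1.0]
width: 59.4
```

```bash
python3 -c "
from h import *
go(478,-236,120)
im,d=get_image('scene');P,C=cloud('scene',im,d,(215,130,310,170))
m=(C[:,0]-C[:,2]>50)&(P[:,2]<170)&(P[:,2]>85);print(m.sum(),np.percentile(P[m],[3,50,97],axis=0).round(1) if m.any() else '')
cv2.imwrite('pics/c8.png',cv2.cvtColor(cv2.resize(im[80:200,200:340],(700,600)),cv2.COLOR_RGB2BGR))"
```

```text
[655.4  63.1 172.6] w 59.40688162335185 tool [  50.1 -267.7  222.5] z axis [ 0.33 -0.94  0.03] y [0.94 0.33 0.04]
122 [[652.3  44.9 111.8]
 [663.1  52.8 129.7]
 [677.   66.3 145.5]]
```

View pics/c8.png

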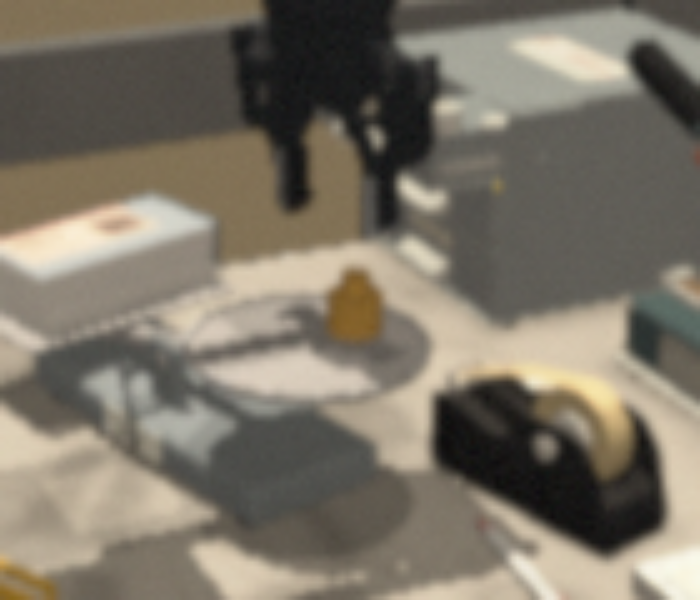

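The 200 g weight stands upright on the pan at (355,305) in the crop, and the gripper is clear. Now the 100 g.

>>> servo_tool(deltas=[{"claw": 0.6,"linear": [0,-28,23],"twist": 0},{"claw": 0.6,"linear": [0,-32,26],"twist": -7},{"claw": 0.6,"linear": [0,-32,26],"twist": 0},{"claw": 0.6,"linear": [0,-32,26],"twist": 0},{"claw": 0.6,"linear": [0,-32,26],"twist": 0},{"claw": 0.6,"linear": [0,-32,26],"twist": 0},{"claw": 0.6,"linear": [0,-28,23],"twist": 0},{"claw": 0.6,"linear": [0,-15,12],"twist": 0}])

```text
time_s: 8.7
ee_pos: [530.9, -207.4, 193.2]
tcp_rot: [0.864, 1.309, -0.82]
contact_force: [-0.5, 1.0, -0.6]
width: 51.1
```

```bash
python3 -c "
from h import *
go(478,-236,80)"
```

```text
[ 530.9 -207.4  193.2] w 51.14350369161324 tool [108.7 -67.8  -5.3] z axis [ 0.45 -0.89  0.06] y [0.89 0.46 0.07]
```

>>> servo_tool(deltas=[{"claw": 0.6,"linear": [12,-25,0],"twist": -7},{"claw": 0.6,"linear": [15,-25,-6],"twist": -7},{"claw": 0.6,"linear": [15,-10,-6],"twist": 0},{"claw": 0.6,"linear": [15,0,0],"twist": 0},{"claw": 0.6,"linear": [15,0,0],"twist": 0},{"claw": 0.6,"linear": [10,0,0],"twist": 0},{"claw": 0.6,"linear": [0,0,0],"twist": 0}])

```text
time_s: 9.28
ee_pos: [479.0, -243.3, 114.6]
tcp_rot: [0.662, 1.355, -0.646]
contact_force: [-0.6, 0.6, -0.3]
width: 51.3
```

```bash
python3 -c "
from h import *
go(478,-236,60);print(R.from_rotvec(get_state()['tcp_rot']).as_matrix()[:,0].round(3))"
```

```text
[ 479.  -243.3  114.6] w 51.29457404505733 tool [ 53.9   1.1 -11.4] z axis [ 0.65 -0.75  0.1 ] y [0.75 0.66 0.05]
[ 0.105 -0.036 -0.994]
```

>>> servo_tool(deltas=[{"claw": 0.6,"linear": [10,1,-10],"twist": 0},{"claw": 0.6,"linear": [20,0,0],"twist": 0},{"claw": 0.6,"linear": [20,0,0],"twist": 0},{"claw": 0.6,"linear": [0,0,0],"twist": 0}])

```text
time_s: 9.62
ee_pos: [482.3, -238.2, 68.7]
tcp_rot: [0.658, 1.344, -0.645]
contact_force: [-0.8, -0.8, -0.3]
width: 51.7
```

```bash
python3 -c "
from h import *
go(478,-236,4);print(R.from_rotvec(get_state()['tcp_rot']).as_matrix()[:,0].round(3))
im=get_image('scene')[0];brass('scene',im,(230,235,275,275),14,40)
brass('scene',cv2.cvtColor(cv2.imread('pics/scene0.png'),cv2.COLOR_BGR2RGB),(230,235,275,275),14,40)
cv2.imwrite('pics/c9.png',cv2.cvtColor(cv2.resize(im[190:290,190:310],(720,600)),cv2.COLOR_RGB2BGR))"
```

```text
[ 482.3 -238.2   68.7] w 51.7113796214961 tool [ 63.6  -5.5 -11.4] z axis [ 0.65 -0.75  0.11] y [0.75 0.66 0.06]
[ 0.114 -0.042 -0.993]
scene (np.float64(253.5), np.float64(251.5)) [ 18   9  12  16 163] [ 477.8 -239.3   14. ]
scene (np.float64(253.5), np.float64(251.0)) [ 17   7  14  19 210] [ 478.5 -237.9   14. ]
```

View pics/c9.png

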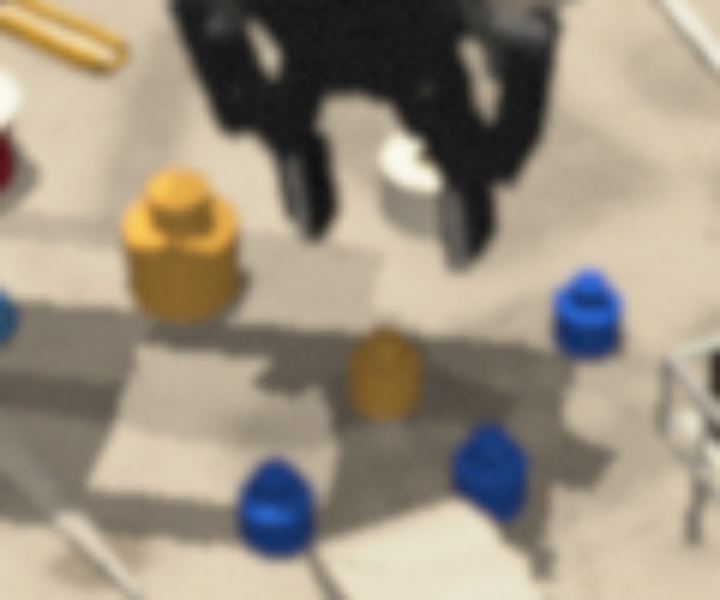

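The 100 g, at (385,373) in the crop, stands free below the fingers. The blue decoys and the 500 g, at (182,245), are clear. Now I'll descend.

>>> servo_tool(deltas=[{"claw": 0.6,"linear": [8,-6,-11],"twist": 0},{"claw": 0.6,"linear": [15,0,0],"twist": 0},{"claw": 0.6,"linear": [15,0,0],"twist": 0},{"claw": 0.6,"linear": [8,0,0],"twist": 0}])

```text
time_s: 10.0
ee_pos: [484.1, -240.3, 34.3]
tcp_rot: [0.652, 1.322, -0.644]
contact_force: [-0.1, 0.8, 0.1]
width: 51.3
```

```bash
python3 -c "
from h import *
go(478,-236.5,4)"
```

```text
[ 484.1 -240.3   34.3] w 51.28166563233584 tool [ 29.   -3.9 -10.7] z axis [ 0.65 -0.75  0.13] y [0.75 0.66 0.06]
```

>>> servo_tool(deltas=[{"claw": 0.65,"linear": [-6,-4,-14],"twist": 0},{"claw": 0.65,"linear": [0,0,-4],"twist": 0},{"claw": 0.65,"linear": [0,0,0],"twist": 0}])

```text
time_s: 10.25
ee_pos: [470.5, -230.1, 40.3]
tcp_rot: [0.651, 1.318, -0.643]
contact_force: [0.0, -1.1, 0.2]
width: 55.6
```

```bash
python3 -c "
from h import *
go(478,-236.5,4)"
```

```text
[ 470.5 -230.1   40.3] w 55.647939369756 tool [37.3 -1.1  4.9] z axis [ 0.65 -0.75  0.13] y [0.74 0.66 0.06]
```

>>> servo_tool(deltas=[{"claw": 0.65,"linear": [15,0,0],"twist": 0},{"claw": 0.65,"linear": [15,0,0],"twist": 0},{"claw": 0.65,"linear": [10,0,0],"twist": 0}])

```text
time_s: 10.5
ee_pos: [482.3, -235.9, 7.9]
tcp_rot: [0.646, 1.302, -0.643]
contact_force: [-0.6, 0.7, 0.2]
width: 55.6
```

```bash
python3 -c "
from h import *
go(478,-236.5,4)"
```

```text
[ 482.3 -235.9    7.9] w 55.6238288803451 tool [ 3.2 -3.9 -3. ] z axis [ 0.65 -0.74  0.15] y [0.74 0.67 0.07]
```

>>> servo_tool(deltas=[{"claw": 0.65,"linear": [1,-4,-5],"twist": 0},{"claw": 0.4,"linear": [0,0,0],"twist": 0},{"claw": 0.4,"linear": [0,0,0],"twist": 0},{"claw": 0.4,"linear": [0,0,0],"twist": 0}], newtons=30)

```text
time_s: 10.83
ee_pos: [476.8, -235.6, 6.1]
tcp_rot: [0.646, 1.301, -0.643]
contact_force: [0.1, -1.3, 1.4]
width: 34.3
```

```bash
python3 -c "
from h import *
go(478,-236.5,4)"
```

```text
[ 476.8 -235.6    6.1] w 34.264823226201564 tool [2.3 0.1 1.1] z axis [ 0.65 -0.74  0.15] y [0.74 0.67 0.07]
```

>>> servo_tool(deltas=[{"claw": 0.4,"linear": [3,0,1],"twist": 0},{"claw": 0.25,"linear": [0,0,0],"twist": 0},{"claw": 0.2,"linear": [0,0,0],"twist": 0},{"claw": 0.2,"linear": [0,0,0],"twist": 0}], newtons=30)

```text
time_s: 11.17
ee_pos: [478.9, -237.4, 5.1]
tcp_rot: [0.645, 1.298, -0.643]
contact_force: [-0.5, -0.5, -0.4]
width: 26.0
```

>>> servo_tool(deltas=[{"claw": 0.15,"linear": [-8,0,0],"twist": 0},{"claw": 0.15,"linear": [-20,0,0],"twist": 0},{"claw": 0.15,"linear": [-30,0,0],"twist": 0},{"claw": 0.15,"linear": [-30,0,0],"twist": 0}], newtons=40)

```text
time_s: 11.5
ee_pos: [459.5, -227.5, 85.9]
tcp_rot: [0.65, 1.319, -0.642]
contact_force: [0.8, -0.1, -0.7]
width: 25.8
```

```bash
python3 -c "
from h import *
go(608,47,150);print(R.from_rotvec(get_state()['tcp_rot']).as_matrix()[:,0].round(3))
im=get_image('scene')[0]
cv2.imwrite('pics/c10.png',cv2.cvtColor(cv2.resize(im[180:280,190:310],(720,600)),cv2.COLOR_RGB2BGR))"
```

```text
[ 459.5 -227.5   85.9] w 25.82966791081809 tool [-58.5 297.1 -99. ] z axis [ 0.65 -0.75  0.13] y [0.74 0.66 0.06]
[ 0.136 -0.056 -0.989]
```

View pics/c10.png

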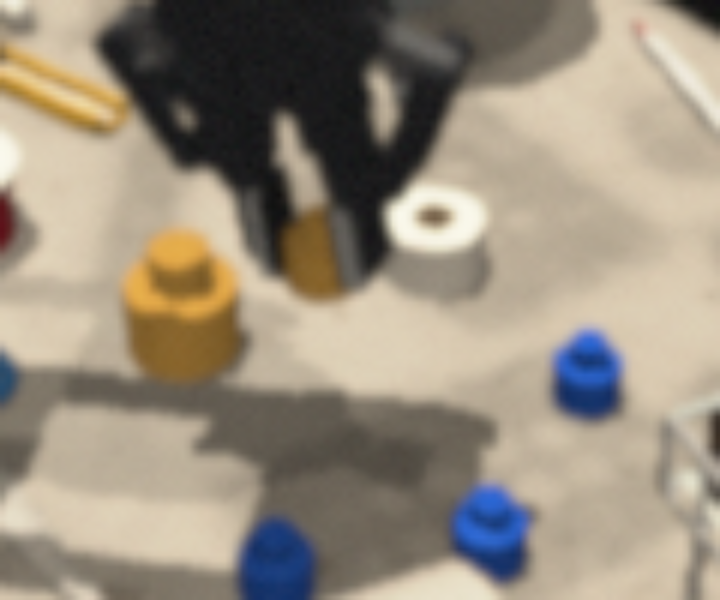

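>>> servo_tool(deltas=[{"claw": 0.15,"linear": [-35,10,-3],"twist": 0},{"claw": 0.15,"linear": [-25,30,-10],"twist": 0},{"claw": 0.15,"linear": [-20,34,-12],"twist": 0},{"claw": 0.15,"linear": [0,38,-12],"twist": 0},{"claw": 0.15,"linear": [0,38,-12],"twist": 0},{"claw": 0.15,"linear": [0,38,-12],"twist": 0},{"claw": 0.15,"linear": [0,38,-12],"twist": 0},{"claw": 0.15,"linear": [0,25,-10],"twist": 0}])

```text
time_s: 12.22
ee_pos: [588.3, 6.7, 191.3]
tcp_rot: [0.657, 1.284, -0.651]
contact_force: [-0.1, -0.5, -0.7]
width: 25.4
```

```bash
python3 -c "
from h import *
go(607,45,150);print(R.from_rotvec(get_state()['tcp_rot']).as_matrix()[:,0].round(3))"
```

```text
[588.3   6.7 191.3] w 25.363452155774844 tool [ 41.   36.  -23.5] z axis [ 0.64 -0.75  0.16] y [0.75 0.65 0.08]
[ 0.162 -0.071 -0.984]
```

>>> servo_tool(deltas=[{"claw": 0.15,"linear": [5,20,-14],"twist": 0},{"claw": 0.15,"linear": [10,8,-8],"twist": 0},{"claw": 0.15,"linear": [15,0,-4],"twist": 0},{"claw": 0.15,"linear": [10,0,-4],"twist": 0},{"claw": 0.15,"linear": [0,0,0],"twist": 0}])

```text
time_s: 12.63
ee_pos: [599.0, 54.1, 149.0]
tcp_rot: [0.653, 1.284, -0.641]
contact_force: [-1.0, 0.4, -1.2]
width: 25.2
```

```bash
python3 -c "
from h import *
go(607,45,114);print(R.from_rotvec(get_state()['tcp_rot']).as_matrix()[:,0].round(3))"
```

```text
[599.   54.1 149. ] w 25.173687443875195 tool [36.4 -2.9  6.3] z axis [ 0.65 -0.75  0.16] y [0.75 0.66 0.08]
[ 0.166 -0.067 -0.984]
```

>>> servo_tool(deltas=[{"claw": 0.15,"linear": [10,-3,3],"twist": 0},{"claw": 0.15,"linear": [10,0,0],"twist": 0},{"claw": 0.15,"linear": [5,0,0],"twist": 0},{"claw": 0.15,"linear": [0,0,0],"twist": 0}])

```text
time_s: 12.97
ee_pos: [602.0, 44.3, 122.2]
tcp_rot: [0.654, 1.284, -0.645]
contact_force: [0.1, -0.7, -0.7]
width: 25.3
```

```bash
python3 -c "
from h import *
go(607,45,112)
im,d=get_image('scene');P,C=cloud('scene',im,d,(215,110,300,175))
m=(C[:,0]-C[:,2]>50)&(P[:,2]<170)&(P[:,2]>85)&(P[:,0]<640);print(m.sum(),np.percentile(P[m],[3,50,97],axis=0).round(1) if m.any() else '')
cv2.imwrite('pics/c11.png',cv2.cvtColor(cv2.resize(im[90:190,200:320],(720,600)),cv2.COLOR_RGB2BGR))"
```

```text
[602.   44.3 122.2] w 25.259707047552965 tool [10.8  3.3  1. ] z axis [ 0.64 -0.75  0.16] y [0.75 0.66 0.08]
110 [[584.5  30.  106.1]
 [595.4  41.1 123.6]
 [609.8 314.1 146.1]]
```

View pics/c11.png

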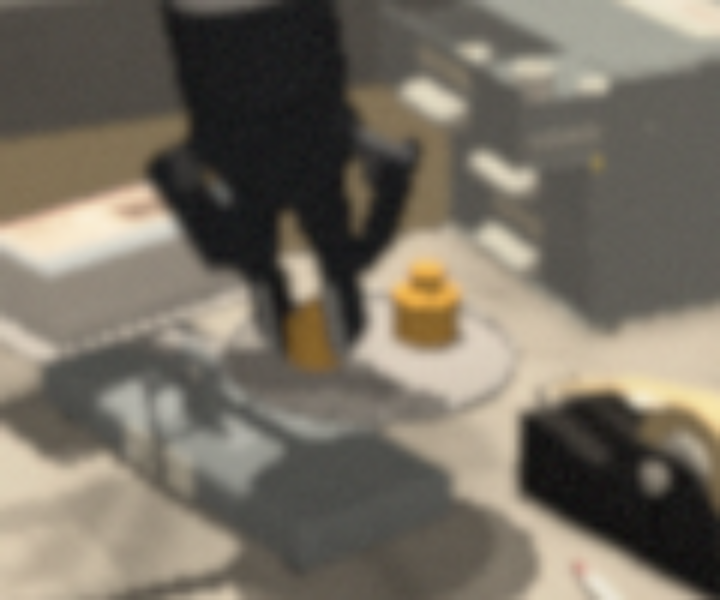

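The 100 g hangs over the free part of the pan, at (312,335) in the crop, and the 200 g stands at (427,310). I'll lower it gently until it rests on the pan.

>>> servo_tool(deltas=[{"claw": 0.15,"linear": [6,3,0],"twist": 0},{"claw": 0.15,"linear": [5,0,0],"twist": 0},{"claw": 0.15,"linear": [4,0,-1],"twist": 0},{"claw": 0.15,"linear": [3,0,0],"twist": 0},{"claw": 0.15,"linear": [0,0,0],"twist": 0}])

```text
time_s: 13.43
ee_pos: [608.8, 44.6, 105.8]
tcp_rot: [0.656, 1.279, -0.645]
contact_force: [-0.0, 0.1, -0.4]
width: 25.2
```

```bash
python3 -c "
from h import *
go(607,45,104);print(get_state()['contact_force'])
im,d=get_image('scene');P,C=cloud('scene',im,d,(240,140,290,160))
m=(P[:,0]>620)&(P[:,0]<650)&(P[:,2]>70)&(P[:,2]<120)&(abs(C[:,0]-C[:,2])<50);print(m.sum(),np.median(P[m],axis=0))"
```

```text
[608.8  44.6 105.8] w 25.172097846326572 tool [ 1.4 -1.2 -1.7] z axis [ 0.64 -0.75  0.16] y [0.75 0.66 0.08]
[-0.04619086  0.14963779 -0.39236488]
111 [636.68896302  29.43320374 100.65415923]
```

>>> servo_tool(deltas=[{"claw": 0.36,"linear": [0,0,0],"twist": 0},{"claw": 0.45,"linear": [0,0,0],"twist": 0},{"claw": 0.55,"linear": [0,0,0],"twist": 0},{"claw": 0.55,"linear": [0,0,0],"twist": 0},{"claw": 0.55,"linear": [-10,0,0],"twist": 0},{"claw": 0.55,"linear": [-25,0,0],"twist": 0},{"claw": 0.55,"linear": [-35,0,0],"twist": 0},{"claw": 0.55,"linear": [-35,0,0],"twist": 0}])

```text
time_s: 14.15
ee_pos: [586.4, 52.1, 204.6]
tcp_rot: [0.651, 1.295, -0.652]
contact_force: [1.2, 0.1, 0.8]
width: 46.9
```

>>> servo_tool(deltas=[{"claw": 0.55,"linear": [-25,-20,0],"twist": 0},{"claw": 0.55,"linear": [-10,-20,0],"twist": 0},{"claw": 0.55,"linear": [0,0,0],"twist": 0},{"claw": 0.55,"linear": [0,0,0],"twist": 0},{"claw": 0.55,"linear": [0,0,0],"twist": 0},{"claw": 0.55,"linear": [0,0,0],"twist": 0},{"claw": 0.55,"linear": [0,0,0],"twist": 0},{"claw": 0.55,"linear": [0,0,0],"twist": 0}])

```text
time_s: 14.82
ee_pos: [553.8, 30.0, 252.9]
tcp_rot: [0.656, 1.274, -0.639]
contact_force: [0.5, 0.3, 0.0]
width: 46.8
```

```bash
python3 -c "
from h import *
s=get_state();print(s['ee_pos'],s['time_s'],s['contact_force'])
for k in range(2):
    im,d=get_image('scene');P,C=cloud('scene',im,d,(235,140,300,175))
    m=(P[:,0]>590)&(P[:,0]<680)&(P[:,1]>0)&(P[:,1]<110)&(P[:,2]>50)&(P[:,2]<120)&(abs(C[:,0]-C[:,2])<40);print('pan',m.sum(),np.median(P[m],axis=0))
m=(C[:,0]-C[:,2]>50)&(P[:,2]>70)&(P[:,2]<150)
for n,q in(('100',m&(P[:,0]<635)),('200',m&(P[:,0]>=635))): print(n,q.sum(),np.percentile(P[q],[3,50,97],axis=0).round(1) if q.any() else '')
brass('scene',im,(205,215,235,250),25);brass('scene',cv2.cvtColor(cv2.imread('pics/scene0.png'),cv2.COLOR_BGR2RGB),(205,215,235,250),25)
cv2.imwrite('pics/c12.png',cv2.cvtColor(cv2.resize(im[90:190,200:320],(720,600)),cv2.COLOR_RGB2BGR))"
```

```text
[553.83431446  30.04227303 252.8588275 ] 14.8167 [0.5349693  0.34363758 0.01342233]
pan 334 [636.82419676  34.92224861  86.69681094]
pan 342 [635.92406466  33.6506371   86.63909344]
100 94 [[595.4  28.4  86.9]
 [605.9  36.4 104.1]
 [624.3  97.  115.9]]
200 135 [[641.8  43.6  86.6]
 [663.8  51.7 107.6]
 [680.8 102.8 123.1]]
scene (np.float64(220.0), np.float64(230.0)) [  5   2  21  27 438] [ 431.2 -150.1   25. ]
scene (np.float64(220.0), np.float64(230.0)) [  5   2  21  27 441] [ 431.2 -150.1   25. ]
```

View pics/c12.png

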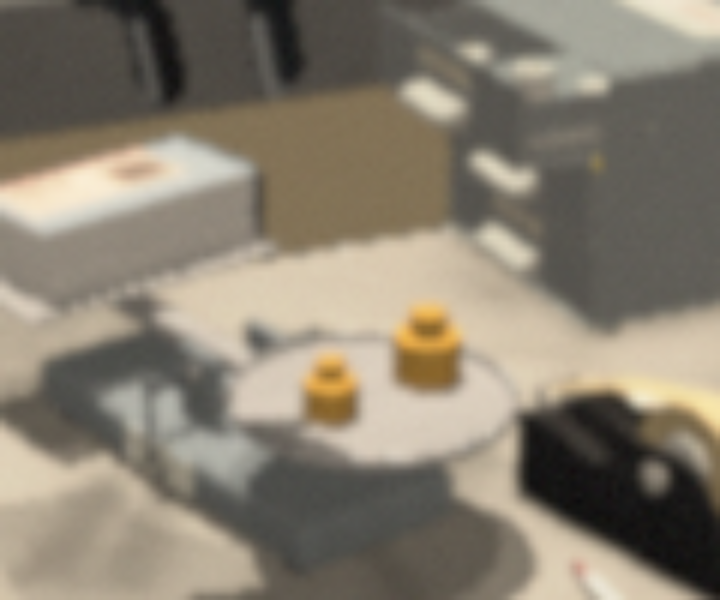

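Both weights stand upright on the pan, the 100 g at (330,390) and the 200 g at (428,350) in the crop. The pan is at about 86.7 mm, so the beam is level, and the 500 g has not moved. The gripper is clear, so I'm handing in.

```bash
python3 -c "
from plant import *
print(workorder.job_done())"
```

```text
the job is handed in; nothing more can be done
None
```

The 200 g and 100 g brass weights are on the empty pan, let go, and the beam floats level. I handed the job in at about 15 s of the 54 s allowed; the hand-in gives no verdict.

**Last checks:**
- **Pan height:** it read 86.7 and 86.6 mm in two consecutive pictures, against 86 mm for level.
- **Weights:** both stand upright, about 30 mm from the pan's centre.
- **500 g weight:** its outline was at exactly the same pixels as at the start.
- **Robot:** the gripper is well above the pan and touches nothing.

**What went wrong on the way:**
- **First grasp:** my first grip on the 200 g failed. The gripper ended about 25 mm up and dragged the weight about 12 mm. I opened it, measured again, and the second try held.
- **Gripper tilt:** the gripper leaned up to about 10° during the moves. The 100 g was set down with that lean but stood upright once released.

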